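# Power up the printer's control unit

## Robot

A 6-joint arm with a two-finger parallel gripper is mounted at the origin on the work surface. World frame = base frame: x ahead of the robot, y to its left, z up, the work surface at z = 0. Lengths are in mm, angles in rad, forces in N, time in s.
With the tool pointing down it reaches from about 300 to 875 mm from the base axis. Payload 6.4 kg.
Tool frame: the origin (TCP) lies midway between the tips of the shut fingers; the grasp point (between the pads) lies 19 mm behind it; z points along the fingers, y is the direction in which the jaws open and shut (so a half turn about z gives the same grasp; the last joint's range is limited). The gripper opens to 88 mm and grips with 3 to 60 N. Pads are 18 mm wide; open, the fingers measure 123 mm over their backs; the gripper's body (75 mm by 187 mm) begins 45 mm behind the grasp point.
Start: joints at [0.928, 0.181, 1.607, -0, 1.354, -0.206], TCP at [243.24, 521.033, 238.714] pointing down, gripper open.
Joint ranges: [-2.99, 2.99], [-0.89, 2.07], [0.3, 2.58], [-1.14, 4.28], [0, 2.63], [-3.12, 3.12]. Speed limits (rad/s): [2.57, 2.57, 3.01, 3.14, 3.14, 3.14].

## Interface

Orientations are given as [roll, pitch, yaw] about the fixed x, y, z axes, in that order (R = Rz(yaw) Ry(pitch) Rx(roll)).
In Python, from bench import env gives the robot as it stands. The module is installed in compiled form; this text tells all that it offers.
- The arm moves only by the shell command python3 -m inch 'ROWS' [FORCE]. ROWS is text: rows parted by semicolons, each of 7 numbers parted by spaces: the shift along the world's x, y, z in units of 25 mm (1.0 is 25 mm), then the turn, a rotation vector about the world's x, y, z in units of 5 degrees (1.0 is 5 degrees), then the closure in counts, from 0 (fully open) to 255 (shut). In form: dx dy dz wx wy wz grip; .... A call has exactly 8 rows; each row is the pose to reach, as a shift and turn from the pose commanded when the call began; what a row does not reach only later rows make up. A row lasts 1/12 s, in which the tool goes at most 41.7 mm and 7.16 degrees, less where a joint would pass 70% of its speed; a pose out of reach is approached as far as the arm can. A call with a gripper value outside its range is refused whole. The fingers move at their own pace and stop on an object; FORCE is the grip in N (left out, the last holds). Time passes only in rows, so rows that repeat a pose let the fingers close, or fill a call up. It gives the time, the measured TCP pose, the force and the opening at its end, in the units of the state.
- env.get_obs(): the state, without advancing time (a new reading comes with each control period).
- env.snapshot(name): name is "scene" or "side" or "wrist"; returns a dict with "image" (420x560x3 uint8, blue, green, red), "intrinsics" (3x3 intrinsics, pixels), "dist_coeffs" ([k1, k2, p1, p2, k3] as OpenCV has them; the pictures are not rectified), "eye" and "orientation" of the camera in the world; the wrist camera has in their place "T_tool_cam" (4x4, takes a point from camera to tool coordinates, whose origin is the TCP and whose axes are the flange's). Camera axes: x right, y down, z forward; pixel columns grow to the right and rows downward; lengths in mm; the calibration is good to about 2 mm. A picture is of the moment at which its call begins: read the wrist's pose just before it. There is no depth.
- env.hand_in(): hands the job in, once; it reports no verdict.
The state is a dict: "time": time; "joint_positions": joint angles; "joint_vel": joint speeds; "joint_efforts": joint torques, N m; "tool_pos": TCP position; "ee_rot": TCP orientation; "ft_force": force on the tool from outside, world axes, zero at the start; "torque": the same for the moment, N m; "width": opening from 0.0 (shut) to 1.0 (fully open).
Only numpy, scipy, OpenCV 4.12 (cv2) and the standard library are available. Lean on these libraries where they do the work, as an engineer would, in place of code of your own. Each camera call takes 0.05 s, during which the arm holds its last target.

## Task

Power up the 3D printer: first press the power bar's switch all the way over to on, then the control unit's switch, and last push the control knob in as far as it goes and let it spring back out. Both switches are off now, so press down the end that stands up. Use only light touches of the fingertips, lifting and shoving nothing; leave alone the small reset button below the knob and the gear, glue stick and scraper.

Things in the scene. Friction and masses are not known exactly. Their poses are not given: they have to be found in the camera images.
- power_bar: Power bar screwed to the bench: an aluminium bar 300 mm long (its y), 56 mm wide (its x) and 42 mm high with four round black sockets in its top and one dark grey rocker switch in a black frame near its -y end. Origin: centre of its underside, on the bench. It varies in place and yaw.
- bar_switch (a joint): Rocker switch of the power bar, on an axis across the bar. 0 = off (the end towards the bar's -y end stands up), 0.32 rad = on (that end down, the other end up). Stiff: it takes about 3 N on the raised end and stays where it is left. Press at or just beyond its raised end (15 mm from the axis): a broad fingertip reaching over the middle blocks the other half, which rises.
- bar_switch_pivot (a point): Middle of the bar's rocker, on its tilt axis, 45 mm above the bench; fixed to the bar. Rocker 30 mm long (along the bar), 21 wide, two flat halves of 15 mm: the one that is down lies level at pivot height, the other rises at 0.32 rad to 4.7 mm above it at its end. The frame round it (3 mm wide) is 1.5 mm below pivot height, the bar's top 3 mm below.
- bar_switch_end (a point): Point on the face of that half of the bar's rocker that has to go down, 12 mm from its axis; moves with the rocker (3.8 mm above pivot height when off, level with it when on). Pivot to this point, seen from above, is the direction of the raised end.
- control_unit: Printer's control unit: grey console 190 mm deep (its x), 230 wide (its y), 1.9 kg, loose on rubber feet. Panel over the front (-x) 115 mm slopes 0.255 rad, 50 mm high at the front edge to 80 mm; level deck behind it. Display on the panel's +y half, knob and reset button on its -y half, rocker on the deck's +y half. Origin: centre of underside. May stand left or right of the bar, any yaw to 0.35.
- unit_switch (a joint): Rocker switch on the deck of the control unit, the same kind as that of the bar, on an axis along the unit's y. 0 = off (the end towards the unit's front, -x, stands up), 0.32 rad = on. It takes about 3 N on the raised end and stays where it is left.
- unit_switch_pivot (a point): Middle of the unit's rocker, on its tilt axis, 83 mm above the bench, 3 mm above the deck; does not move with the rocker. Same sizes as the bar's rocker, its 30 mm length along the unit's x.
- unit_switch_end (a point): Point on the face of that half of the unit's rocker that has to go down, 12 mm from its axis; moves with the rocker.
- knob (a joint): Control knob pushed in: 0 = out, 0.003 m = fully in. A spring pushes it out, 1 N at the start, 4 N fully in. It moves square to the sloping panel (0.255 rad off vertical, leaning to the unit's front). It does not need turning.
- knob_top (a point): Centre of the round top face of the black control knob, 24 mm across and 17 mm tall, about 94 mm above the bench, on the -y half of the panel. Its z axis points out of the panel, along which the knob moves.
- reset_button (a joint): Small reset button pushed in: 0 = out, 0.0025 m = fully in; sprung, light. Not to be pressed.
- reset_button_top (a point): Top of the reset button, 10 mm across, standing 4.5 mm out of the panel, 54 mm below the knob on the slope (towards the unit's front edge). Not to be pressed.
- gear: Printed yellow gear 55 mm across, 9 mm thick, lying loose on the -y half of the unit's deck. Not to be moved. Origin: centre of its underside.
- glue_stick: Glue stick, white with a red cap, 29 mm across and 96 mm tall, standing loose on the bench just behind the power bar. Not to be moved. Origin: centre of its foot.
- scraper: Print scraper with a flat blade, 190 mm long, lying loose on the bench along the front (robot's) side of the power bar. Not to be moved. Origin: middle of its underside.

How it is judged (in metres and radians):
On the way, in this order (a step that is already met when the one before it is completed fails the run):
1. the power bar's switch is on, the control unit's still off (value of joint bar_switch above 0.2 rad and value of joint unit_switch below 0.08 rad and value of joint knob below 0.001 m), for 0.1 s.
2. the control unit's switch is on, the knob not yet pushed (value of joint each of unit_switch, bar_switch above 0.2 rad and value of joint knob below 0.001 m), for 0.1 s.
3. the fingers push the knob in (at least 2.3 of 3 mm) (value of joint knob above 0.0023 m and contact force between the fingers and control_unit above 1 N and value of joint each of bar_switch, unit_switch above 0.2 rad), for 0.05 s.
At the end, for the whole second after the job is handed in: Both rockers rest on their on side (over 0.20 of 0.32 rad), the knob is back out (within 0.8 mm) after having been pushed in, the reset button is out, and the control unit (within 12 mm), gear, glue stick and scraper (within 15 mm, stick upright) are where they were (value of joint each of bar_switch, unit_switch above 0.2 rad and value of joint each of knob, reset_button below 0.0008 m and distance of control_unit from where it was at the start of the episode below 0.012 m and angle between control_unit's own z axis and vertical below 0.03 rad and linear speed of control_unit below 0.01 m/s and distance of each of gear, glue_stick, scraper from where it was at the start of the episode below 0.015 m and angle between glue_stick's own z axis and vertical below 0.1 rad); the robot touches nothing.
It fails at once if the power bar or the control unit is pressed harder than 30 N (contact force between the fingers and power_bar above 30 N or contact force between the fingers and control_unit above 30 N).
It fails at once if the power bar or the control unit is pressed with another part of the arm than the fingers (contact force between the arm and power_bar above 3 N or contact force between the arm and control_unit above 3 N).
It fails at once if the control unit is shoved, lifted or tipped (distance of control_unit from where it was at the start of the episode above 0.012 m or angle between control_unit's own z axis and vertical above 0.08 rad).
It fails at once if the reset button is pressed (value of joint reset_button above 0.0012 m).
It fails at once if the gear, glue stick or scraper is pushed away, lifted or knocked over (distance of any of gear, glue_stick, scraper from where it was at the start of the episode above 0.015 m or angle between glue_stick's own z axis and vertical above 0.3 rad).
It also fails if it takes over 54 s, if anything falls off the work surface, if the arm or the gripper's body presses on something with over 40 N, if the wrist force passes 120 N, or if a joint passes its speed limit or range.

## Working session

There is one attempt and no reset: what is moved stays moved. The work goes in short steps, Python scripts to look and compute and a shell command to move; the robot and the scene stay as the last step left them, time stands still between calls to the robot, and variables do not carry over. Pictures are saved under pics/ and viewed, and the job is handed in when it is done.

```bash
mkdir -p pics; cat > h.py <<'E'
import numpy as np, cv2
from bench import env
def snap(n,f):
    s=env.snapshot(n); cv2.imwrite('pics/'+f,s['image']); return s
E
python3 - <<'E'
from h import *
import pickle
o=env.get_obs(); print({k:np.round(v,3) for k,v in o.items()})
for n in ['scene','side','wrist']:
    s=snap(n,n+'0.png'); pickle.dump((o,s),open(n+'0.pkl','wb'))
    print(n,{k:np.round(v,4).tolist() if not isinstance(v,str) else v for k,v in s.items() if k!='image'})
E
```

```text
{'time': np.float64(0.0), 'joint_positions': array([ 0.928,  0.182,  1.608,  0.   ,  1.354, -0.206]), 'joint_vel': array([ 0.   , -0.002,  0.001, -0.   ,  0.002,  0.   ]), 'joint_efforts': array([-1.0000e-03, -4.3388e+01, -3.4184e+01,  7.0000e-02,  3.9000e-02,
       -0.0000e+00]), 'tool_pos': array([242.909, 520.587, 237.829]), 'ee_rot': array([-3.14 , -0.   ,  2.705]), 'ft_force': array([ 0.214, -1.188, -0.582]), 'torque': array([ 0.021,  0.102, -0.024]), 'width': np.float64(1.0)}
scene {'intrinsics': [[508.7013, 0.0, 284.6562], [0.0, 508.7013, 213.5854], [0.0, 0.0, 1.0]], 'dist_coeffs': [-0.1798, 0.0, 0.0, 0.0, 0.0], 'eye': [1147.7223, 189.9923, 1020.8476], 'orientation': [-2.5525, 0.0021, 1.854]}
side {'intrinsics': [[378.8672, 0.0, 277.3058], [0.0, 378.8672, 198.0755], [0.0, 0.0, 1.0]], 'dist_coeffs': [-0.053, 0.0, 0.0, 0.0, 0.0], 'eye': [301.4131, -543.994, 740.2744], 'orientation': [-2.4211, 0.0049, -0.4214]}
wrist {'intrinsics': [[330.2457, 0.0, 283.7112], [0.0, 330.2457, 209.6625], [0.0, 0.0, 1.0]], 'dist_coeffs': [-0.0032, 0.0, 0.0, 0.0, 0.0], 'T_tool_cam': [[-0.0017, -0.9639, -0.2663, 68.5931], [1.0, -0.0016, -0.0005, 0.3428], [0.0, -0.2663, 0.9639, -145.0576], [0.0, 0.0, 0.0, 1.0]]}
```

View pics/scene0.png

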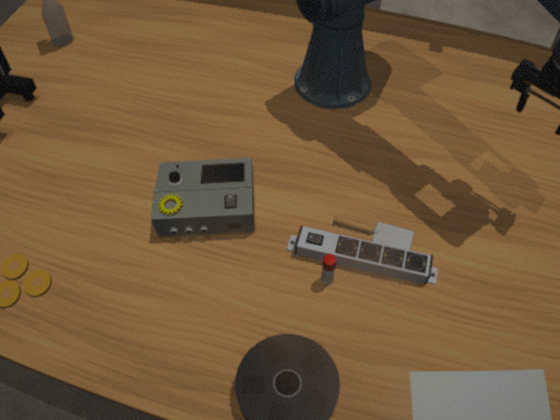

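View pics/side0.png

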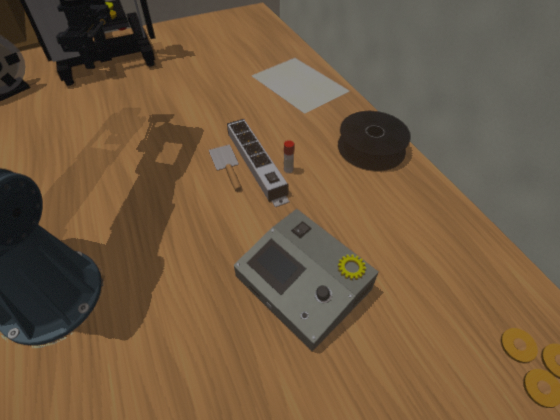

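View pics/wrist0.png

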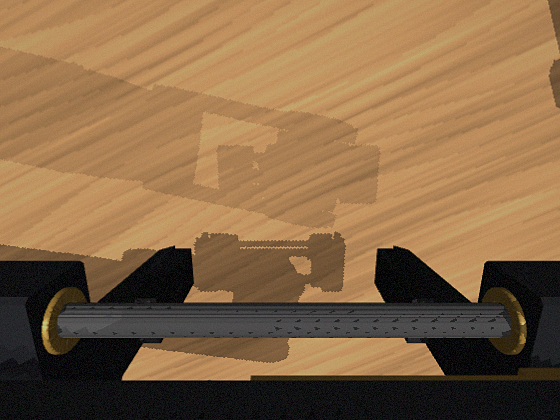

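```bash
python3 - <<'E'
import pickle,cv2,numpy as np
a=pickle.load(open('scene0.pkl','rb'))[1]['image'];b=pickle.load(open('side0.pkl','rb'))[1]['image']
f=lambda im,x,y,w,h,k:cv2.resize(im[y:y+h,x:x+w],None,fx=k,fy=k,interpolation=cv2.INTER_CUBIC)
cv2.imwrite('pics/z1.png',f(a,145,150,120,90,6))
cv2.imwrite('pics/z2.png',f(a,280,215,160,80,5))
cv2.imwrite('pics/z3.png',f(b,230,200,150,150,4))
cv2.imwrite('pics/z4.png',f(b,205,110,100,100,6))
E
```

```text
(no output)
```

View pics/z1.png

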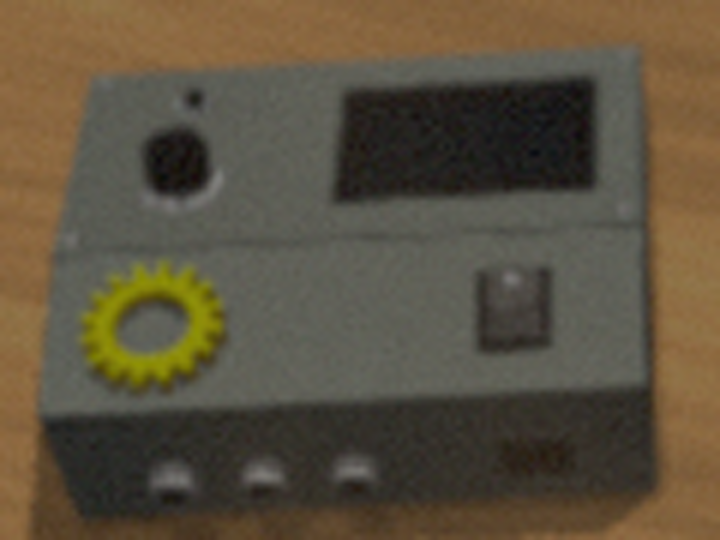

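View pics/z2.png

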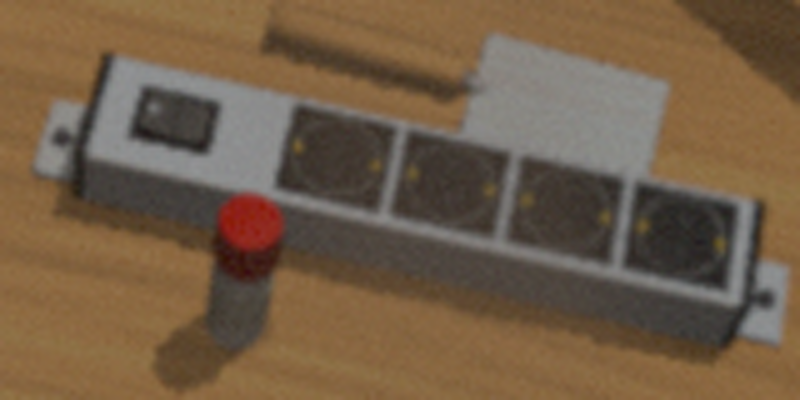

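View pics/z3.png

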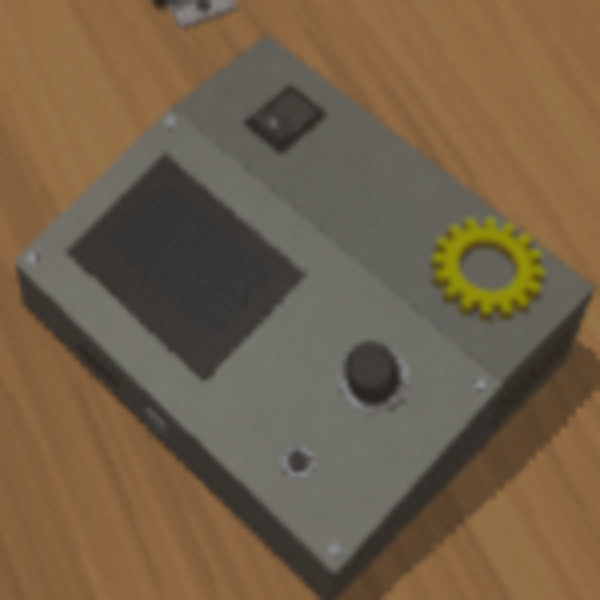

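View pics/z4.png

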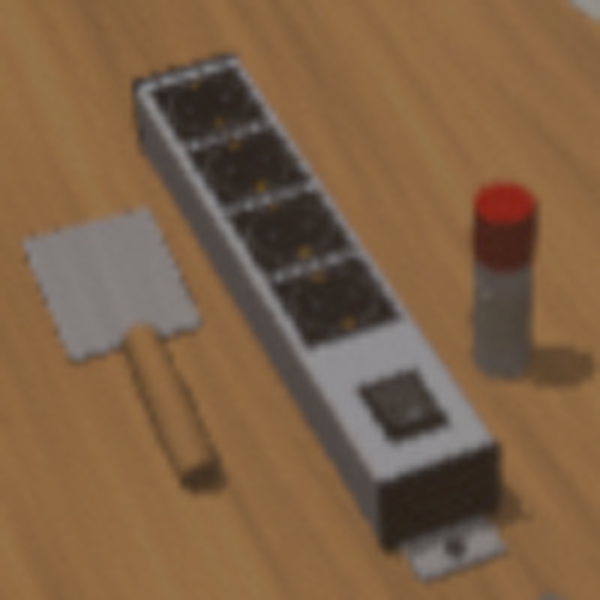

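```bash
cat > geo.py <<'E'
import pickle,cv2,numpy as np
from scipy.spatial.transform import Rotation as R
C={n:pickle.load(open(n+'0.pkl','rb'))[1] for n in ['scene','side']}
def proj(n,P):
    s=C[n];Rm=R.from_euler('xyz',s['orientation']).as_matrix()
    e=np.array(s['eye']); Rc=Rm.T
    return cv2.projectPoints(np.asarray(P,float).reshape(-1,3),cv2.Rodrigues(Rc)[0],-Rc@e,np.array(s['intrinsics']),np.array(s['dist_coeffs']))[0].reshape(-1,2)
def ray(n,p):
    s=C[n];Rm=R.from_euler('xyz',s['orientation']).as_matrix()
    q=cv2.undistortPoints(np.array([[p]],float),np.array(s['intrinsics']),np.array(s['dist_coeffs']))[0,0]
    return np.array(s['eye']),Rm@np.r_[q,1]
def atz(n,p,z):
    e,d=ray(n,p); return e+d*(z-e[2])/d[2]
def tri(p,q):
    A=[];b=[]
    for n,x in(('scene',p),('side',q)):
        e,d=ray(n,x);d/=np.linalg.norm(d);M=np.eye(3)-np.outer(d,d);A.append(M);b.append(M@e)
    return np.linalg.solve(sum(A),sum(b))
E
cat > fit.py <<'E'
from geo import *
from scipy.optimize import least_squares
f=lambda pts,x,y,k:[(x+(a+.5)/k-.5,y+(b+.5)/k-.5) for a,b in pts]
us=f([(42,418),(645,385),(55,250),(640,227),(95,75),(640,47)],145,150,6)
ud=f([(592,287),(265,38),(490,390),(175,118),(330,570),(18,265)],230,200,4)
UL=np.array([[95,-115,80],[95,115,80],[20,-115,80],[20,115,80],[-95,-115,50],[-95,115,50]],float)
bs=f([(110,57),(757,205),(738,300),(85,158)],280,215,5)
bd=f([(380,490),(137,85),(235,58),(497,450)],205,110,6)
BL=np.array([[-28,-150,42],[-28,150,42],[28,150,42],[28,-150,42]],float)
def pose(v,L):
    return L@R.from_euler('z',v[2]).as_matrix().T+[v[0],v[1],0]
for nm,L,s,d,v0 in(('unit',UL,us,ud,[500,100,0]),('bar',BL,bs,bd,[560,330,0])):
    for cams in ('both','scene','side'):
        fn=lambda v:np.r_[(proj('scene',pose(v,L))-s).ravel()*(cams!='side'),(proj('side',pose(v,L))-d).ravel()*(cams!='scene')]
        r=least_squares(fn,v0);print(nm,cams,np.round(r.x,3),'res',np.round(np.abs(r.fun).max(),2))
        if cams=='both': print(np.round(r.fun.reshape(-1,2),1).tolist())
def both(nm,ps,pd,z):
    ps=f(ps,*nm[0]);pd=f(pd,*nm[1])
    p=np.mean(ps,0);q=np.mean(pd,0)
    print('tri',np.round(tri(p,q),1),'scene',np.round(atz('scene',p,z),1),'side',np.round(atz('side',q,z),1))
U=((145,150,6),(230,200,4));B=((280,215,5),(205,110,6))
print('uswitch');both(U,[(477,268),(552,265),(550,350),(478,353)],[(291,85),(327,116),(283,155),(244,122)],81.5)
print('knob');both(U,[(177,156)],[(372,362)],94)
print('reset');both(U,[(194,98)],[(298,461)],72)
print('bswitch');both(B,[(140,85),(218,100),(210,152),(130,138)],[(360,382),(418,370),(447,408),(388,440)],43.5)
print('glue top');both(B,[(250,218)],[(505,203)],96)
print('gear');both(U,[(153,325)],[(488,267)],89)
E
python3 fit.py
```

```text
unit both [ 5.11692e+02 -1.97563e+02  3.39000e-01] res 3.31
[[-1.6, -1.5], [0.1, -0.8], [-0.7, -0.4], [0.3, -1.4], [-0.6, -1.1], [0.2, -1.0], [1.0, 0.3], [0.4, -1.6], [2.7, -1.5], [-1.2, -3.3], [0.2, 1.1], [-1.7, -1.3]]
unit scene [ 5.14094e+02 -1.95695e+02  3.40000e-01] res 1.21
unit side [ 5.10353e+02 -1.98866e+02  3.39000e-01] res 2.67
bar both [5.64214e+02 2.00162e+02 1.70000e-02] res 1.67
[[-0.5, -1.4], [0.2, -1.5], [1.1, 1.2], [-1.7, -1.1], [0.3, -0.9], [-0.5, -0.5], [0.6, -1.0], [0.9, -1.2]]
bar scene [5.65617e+02 2.00976e+02 2.30000e-02] res 1.54
bar side [5.62139e+02 1.97325e+02 1.20000e-02] res 0.62
uswitch
tri [ 545.8 -116.3   78.8] scene [ 547.1 -115.1   81.5] side [ 545.  -118.5   81.5]
knob
tri [ 517.  -266.3   85.5] scene [ 523.  -262.4   94. ] side [ 514.  -269.7   94. ]
reset
tri [ 469.1 -285.4   58.1] scene [ 478.8 -278.4   72. ] side [ 465.8 -290.8   72. ]
bswitch
tri [566.4  88.8  44. ] scene [566.7  88.3  43.5] side [566.2  89.8  43.5]
glue top
tri [634.9 135.6  94.2] scene [635.7 135.8  96. ] side [634.1 133.4  96. ]
gear
tri [ 594.4 -243.7   84.9] scene [ 596.6 -241.5   89. ] side [ 592.8 -245.8   89. ]
```

The scene camera shows the bar's rocker near (313,239), the unit's rocker near (231,201), the knob near (174,176) and the glue stick near (330,260). Both cameras put the bar pivot at about (566.4, 89), and the unit lies to its right with yaw 0.34. Next I'll shut the fingers and hover over the bar switch for a wrist view.

```bash
python3 -m inch '0.95 -1.3 -0.2 0 0 -0.9 255; 1.9 -2.6 -0.4 0 0 -1.8 255; 2.85 -3.9 -0.6 0 0 -2.7 255; 3.8 -5.2 -0.8 0 0 -3.6 255; 4.75 -6.5 -1 0 0 -4.5 255; 5.7 -7.8 -1.2 0 0 -5.4 255; 6.65 -9.1 -1.4 0 0 -6.3 255; 7.6 -10.4 -1.6 0 0 -7.2 255' 10
python3 -m inch '0.9 -1.3 -0.2 0 0 -0.9 255; 1.8 -2.6 -0.4 0 0 -1.8 255; 2.7 -3.9 -0.6 0 0 -2.7 255; 3.6 -5.2 -0.9 0 0 -3.6 255; 4.5 -6.5 -1.2 0 0 -4.5 255; 5.3 -7.6 -1.5 0 0 -5.6 255; 5.3 -7.6 -1.5 0 0 -5.6 255; 5.3 -7.6 -1.5 0 0 -5.6 255'
cat > wr.py <<'E'
from h import *
import sys,pickle
o=env.get_obs(); print({k:np.round(o[k],3).tolist() for k in ['time','tool_pos','ee_rot','ft_force','width']})
s=snap('wrist',sys.argv[1]+'.png'); pickle.dump((o,s),open(sys.argv[1]+'.pkl','wb'))
E
python3 wr.py w1
```

```text
time: 0.82
tool_pos: [433.9, 259.3, 198.5]
ee_rot: [3.142, -0.0, 2.073]
ft_force: [0.7, 1.0, 0.3]
width: 0.42
time: 1.48
tool_pos: [565.8, 69.5, 160.2]
ee_rot: [-3.14, -0.0, 1.585]
ft_force: [-0.1, 0.4, 0.1]
width: 0.004
{'time': 1.483, 'tool_pos': [565.789, 69.507, 160.168], 'ee_rot': [-3.14, -0.0, 1.585], 'ft_force': [-0.074, 0.357, 0.107], 'width': 0.004}
```

View pics/w1.png

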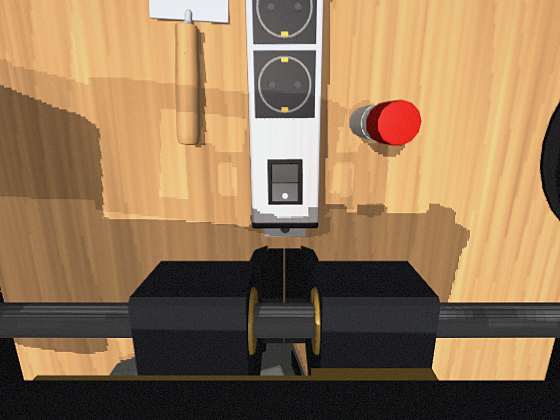

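The fingers are shut. The wrist view shows the rocker frame at about columns 268–303, rows 159–205, the bar end at row 224 and the fingertip seam at (285,250).

```bash
cat > wg.py <<'E'
import pickle,cv2,numpy as np
from scipy.spatial.transform import Rotation as R
def load(n):
    o,s=pickle.load(open(n+'.pkl','rb'));Tt=np.eye(4);Tt[:3,:3]=R.from_euler('xyz',o['ee_rot']).as_matrix();Tt[:3,3]=o['tool_pos']
    return s,Tt@np.array(s['T_tool_cam'])
def atz(n,p,z):
    s,T=load(n);q=cv2.undistortPoints(np.array([[p]],float),np.array(s['intrinsics']),np.array(s['dist_coeffs']))[0,0]
    d=T[:3,:3]@np.r_[q,1];e=T[:3,3];return e+d*(z-e[2])/d[2]
def proj(n,P):
    s,T=load(n);I=np.linalg.inv(T)
    return cv2.projectPoints(np.asarray(P,float).reshape(-1,3),cv2.Rodrigues(I[:3,:3])[0],I[:3,3],np.array(s['intrinsics']),np.array(s['dist_coeffs']))[0].reshape(-1,2)
E
python3 - <<'E'
from wg import *
o,s=pickle.load(open('w1.pkl','rb'))
im=s['image'];cv2.imwrite('pics/w1z.png',cv2.resize(im[140:270,230:350],None,fx=4.5,fy=4.5,interpolation=cv2.INTER_CUBIC))
print('tcp px',proj('w1',o['tool_pos']))
for p in[(268,159.5),(303,159.5),(303,205),(268,205)]:print(np.round(atz('w1',p,43.5),1))
for p in[(252,224),(319,224)]:print('end',np.round(atz('w1',p,42),1))
print('glue',np.round(atz('w1',(394,122),96),1))
E
```

```text
tcp px [[284.11101757 267.37218486]]
[552.5 106.9  43.5]
[580.1 107.2  43.5]
[581.1  70.1  43.5]
[552.5  69.8  43.5]
end [539.   52.7  42. ]
end [595.1  53.5  42. ]
glue [632.1 137.   96. ]
```

View pics/w1z.png

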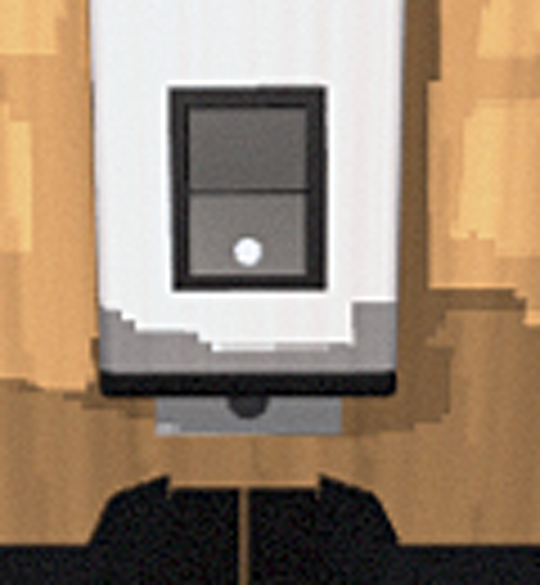

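The frame centre comes out at (566.5, 88.5) and the frame measures 28×37 mm against 27×36 expected. The scene cameras agree. The raised half with the dot is at −y. I'll press at y≈71.

```bash
python3 -m inch '0.03 0.06 -0.8 0 0 0 255; 0.03 0.06 -1.6 0 0 0 255; 0.03 0.06 -2.4 0 0 0 255; 0.03 0.06 -3.1 0 0 0 255; 0.03 0.06 -3.7 0 0 0 255; 0.03 0.06 -4.1 0 0 0 255; 0.03 0.06 -4.2 0 0 0 255; 0.03 0.06 -4.2 0 0 0 255'
python3 wr.py w2
```

```text
time: 2.2
tool_pos: [565.7, 73.5, 55.9]
ee_rot: [-3.14, -0.0, 1.589]
ft_force: [-0.5, -0.9, 1.5]
width: 0.002
{'time': 2.2, 'tool_pos': [565.728, 73.53, 55.931], 'ee_rot': [-3.14, -0.0, 1.589], 'ft_force': [-0.546, -0.867, 1.453], 'width': 0.002}
```

View pics/w2.png

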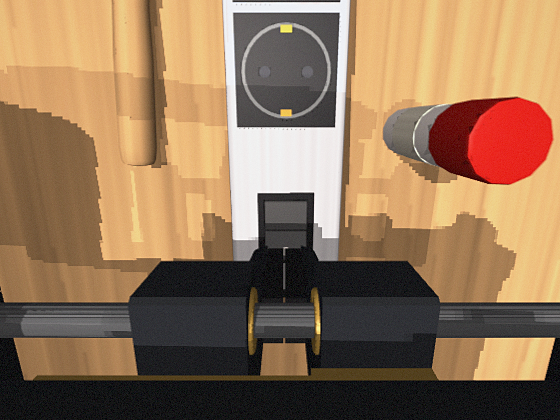

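The tip is centred on the rocker at column 286, with the rocker's mid-seam at row 229 just ahead of the tip edge at row 247. I'll shift 2 mm back and press slowly.

```bash
python3 -m inch '0.03 -0.08 -0.05 0 0 0 255; 0.03 -0.08 -0.1 0 0 0 255; 0.03 -0.08 -0.15 0 0 0 255; 0.03 -0.08 -0.18 0 0 0 255; 0.03 -0.08 -0.21 0 0 0 255; 0.03 -0.08 -0.24 0 0 0 255; 0.03 -0.08 -0.24 0 0 0 255; 0.03 -0.08 -0.24 0 0 0 255'
```

```text
time: 2.92
tool_pos: [567.2, 70.5, 50.1]
ee_rot: [-3.141, -0.0, 1.588]
ft_force: [0.9, 0.0, 0.6]
width: 0.005
```

```bash
python3 -m inch '0 0 -0.03 0 0 0 255; 0 0 -0.06 0 0 0 255; 0 0 -0.08 0 0 0 255; 0 0 -0.1 0 0 0 255; 0 0 -0.12 0 0 0 255; 0 0 -0.12 0 0 0 255; 0 0 -0.12 0 0 0 255; 0 0 -0.12 0 0 0 255'
```

```text
time: 3.58
tool_pos: [567.4, 70.4, 47.3]
ee_rot: [3.141, 0.0, 1.588]
ft_force: [-0.2, -1.1, 2.6]
width: 0.005
```

```bash
python3 -m inch '0 0 -0.02 0 0 0 255; 0 0 -0.04 0 0 0 255; 0 0 -0.06 0 0 0 255; 0 0 -0.08 0 0 0 255; 0 0 -0.08 0 0 0 255; 0 0 -0.08 0 0 0 255; 0 0 -0.08 0 0 0 255; 0 0 -0.08 0 0 0 255'; python3 wr.py w3
```

```text
time: 4.25
tool_pos: [567.5, 70.5, 45.4]
ee_rot: [3.141, 0.0, 1.588]
ft_force: [0.3, -2.7, 4.7]
width: 0.005
{'time': 4.25, 'tool_pos': [567.454, 70.479, 45.394], 'ee_rot': [3.141, 0.0, 1.588], 'ft_force': [0.266, -2.66, 4.653], 'width': 0.005}
```

View pics/w3.png

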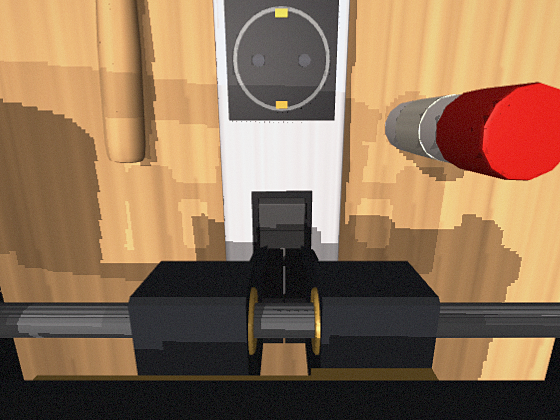

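```bash
python3 -m inch '0 0 -0.02 0 0 0 255; 0 0 -0.04 0 0 0 255; 0 0 -0.05 0 0 0 255; 0 0 -0.05 0 0 0 255; 0 0 -0.05 0 0 0 255; 0 0 -0.05 0 0 0 255; 0 0 -0.05 0 0 0 255; 0 0 -0.05 0 0 0 255'
```

```text
time: 4.97
tool_pos: [567.5, 70.5, 45.2]
ee_rot: [3.141, 0.0, 1.588]
ft_force: [-4.9, -2.9, 14.1]
width: 0.008
```

The force jumped to 14 N at z 45.2, so the rocker is on its stop. I'll lift and check.

```bash
python3 -m inch '0 0 0.1 0 0 0 255; 0 0 0.4 0 0 0 255; 0 0 1 0 0 0 255; 0 0 1.8 0 0 0 255; 0 0 2.6 0 0 0 255; 0 0 3.4 0 0 0 255; 0 0 4 0 0 0 255; 0 0 4 0 0 0 255'; python3 wr.py w4; python3 -c "
import cv2;im=cv2.imread('pics/w4.png');cv2.imwrite('pics/w4z.png',cv2.resize(im[130:270,210:360],None,fx=4,fy=4,interpolation=cv2.INTER_CUBIC))"
```

```text
time: 5.63
tool_pos: [569.1, 70.9, 147.3]
ee_rot: [3.136, -0.0, 1.588]
ft_force: [0.6, -0.3, 0.9]
width: 0.009
{'time': 5.633, 'tool_pos': [569.074, 70.932, 147.279], 'ee_rot': [3.136, -0.0, 1.588], 'ft_force': [0.594, -0.308, 0.851], 'width': 0.009}
```

View pics/w4z.png

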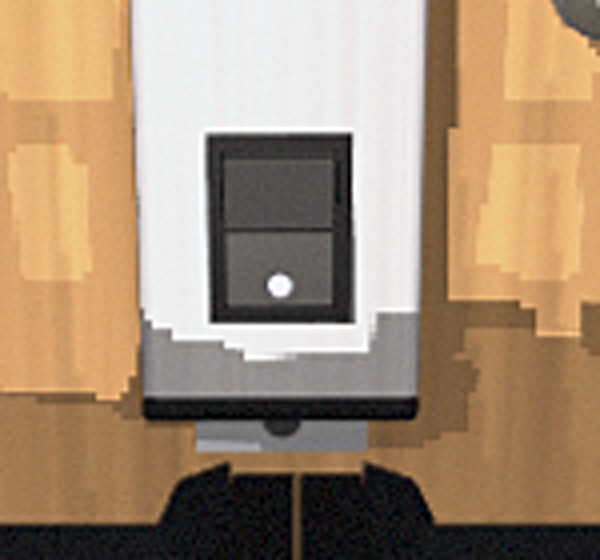

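```bash
python3 - <<'E'
from h import *
import pickle
s=snap('side','side1.png')['image'];a=pickle.load(open('side0.pkl','rb'))[1]['image']
c=lambda i:cv2.resize(i[160:200,250:300],None,fx=7,fy=7,interpolation=cv2.INTER_CUBIC)
cv2.imwrite('pics/cmp1.png',np.hstack([c(a),c(s)]))
E
```

```text
(no output)
```

View pics/cmp1.png

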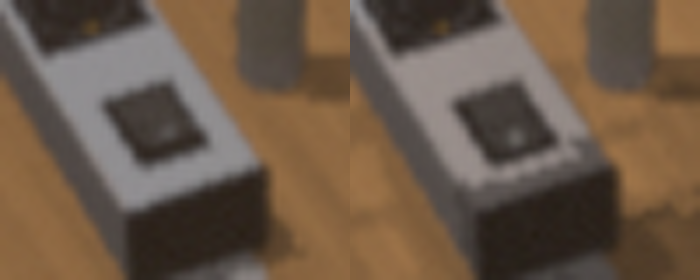

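In the wrist view the +y half's inner margin has grown and the shading has changed. With the hard stop at pivot height, that says the rocker is on. Next I hover over the unit's rocker.

```bash
python3 -m inch '-0.15 -0.6 0.2 0 0 -1 255; -0.3 -1.2 0.4 0 0 -2 255; -0.5 -2 0.6 0 0 -3 255; -0.7 -2.8 0.7 0 0 -4.1 255; -0.9 -3.5 0.7 0 0 -5.2 255; -1 -4.1 0.7 0 0 -6.2 255; -1.1 -4.6 0.7 0 0 -7.2 255; -1.2 -4.8 0.7 0 0 -7.2 255'
python3 -m inch '-0.1 -0.6 0 0 0 -1 255; -0.2 -1.2 0 0 0 -2 255; -0.3 -1.8 0 0 0 -3 255; -0.4 -2.3 0 0 0 -4.1 255; -0.6 -2.8 0 0 0 -5.2 255; -0.7 -3 0 0 0 -6.2 255; -0.8 -3 0 0 0 -7.1 255; -0.8 -3 0 0 0 -7.1 255'; python3 wr.py w5
```

```text
time: 6.4
tool_pos: [536.0, -50.5, 159.6]
ee_rot: [-3.139, 0.001, 0.955]
ft_force: [0.2, 0.3, -0.2]
width: 0.006
time: 7.07
tool_pos: [516.2, -124.0, 160.0]
ee_rot: [-3.139, 0.002, 0.339]
ft_force: [0.7, 1.1, -0.4]
width: 0.004
{'time': 7.067, 'tool_pos': [516.164, -124.006, 160.021], 'ee_rot': [-3.139, 0.002, 0.339], 'ft_force': [0.717, 1.125, -0.377], 'width': 0.004}
```

View pics/w5.png

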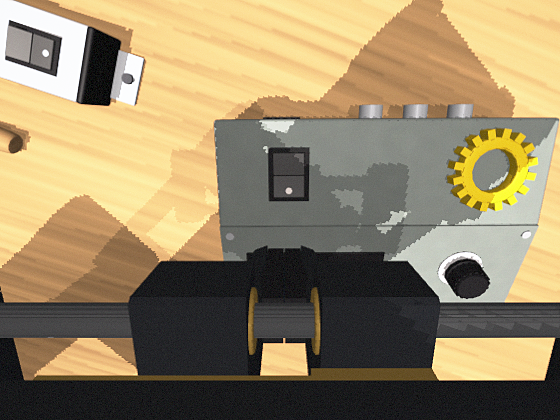

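The wrist view shows the unit's rocker frame at (268–310, 147–202) with the raised half, marked by a dot, towards the front. The knob top is at about (472,280). In the bar's rocker at top left, the half away from the bar end is now the bright one, so it has tilted over.

```bash
python3 - <<'E'
import cv2;im=cv2.imread('pics/w5.png');f=lambda x,y,w,h,k:cv2.resize(im[y:y+h,x:x+w],None,fx=k,fy=k,interpolation=cv2.INTER_CUBIC)
import numpy as np
cv2.imwrite('pics/w5z.png',np.hstack([f(250,130,80,80,5),f(430,230,80,80,5)]))
E
```

```text
(no output)
```

View pics/w5z.png

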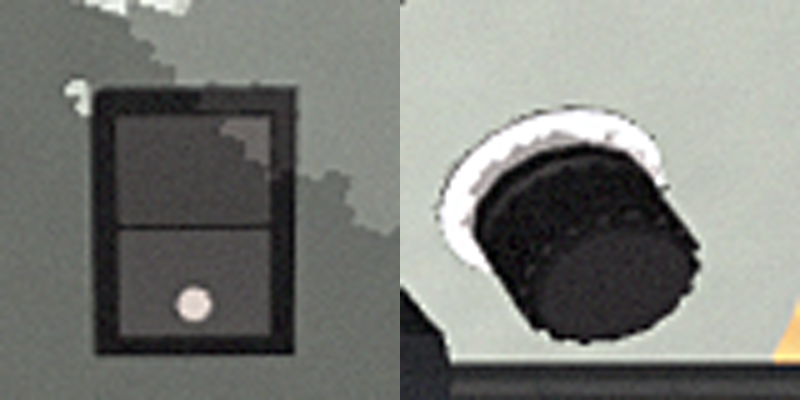

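```bash
python3 - <<'E'
from wg import *
P=[atz('w5',p,81.5) for p in[(268.6,147.6),(309.4,147.4),(308.8,200.6),(269,200.8)]]
print(np.round(P,1),np.mean(P,0), [np.round(np.linalg.norm(P[i]-P[i-1]),1) for i in range(4)])
u=(P[0]+P[1]-P[2]-P[3]);print('yaw',np.arctan2(u[1],u[0]))
for z in(86,88,90,92,94):print(z,np.round(atz('w5',(473.2,286.6),z),1))
for p in [(230,235),(526,235)]: print('crease screws',np.round(atz('w5',p,80),1))
E
```

```text
[[ 559.3  -97.4   81.5]
 [ 568.4 -123.1   81.5]
 [ 534.  -135.5   81.5]
 [ 524.7 -109.4   81.5]] [ 546.59377977 -116.36482198   81.5       ] [np.float64(36.6), np.float64(27.2), np.float64(36.6), np.float64(27.7)]
yaw 0.3397947197315913
86 [ 514.  -271.8   86. ]
88 [ 514.6 -270.2   88. ]
90 [ 515.2 -268.7   90. ]
92 [ 515.8 -267.1   92. ]
94 [ 516.4 -265.6   94. ]
crease screws [490.8 -91.   80. ]
crease screws [ 561.8 -292.8   80. ]
```

The pivot is at (546.6, −116.4), the frame sizes match and the yaw is 0.340. The press point is (530.6, −122).

```bash
python3 -m inch '0.3 0.04 -0.4 0 0 0 255; 0.58 0.08 -0.9 0 0 0 255; 0.58 0.08 -1.4 0 0 0 255; 0.58 0.08 -1.9 0 0 0 255; 0.58 0.08 -2.3 0 0 0 255; 0.58 0.08 -2.6 0 0 0 255; 0.58 0.08 -2.65 0 0 0 255; 0.58 0.08 -2.65 0 0 0 255'; python3 wr.py w6
```

```text
time: 7.78
tool_pos: [531.2, -122.3, 94.5]
ee_rot: [-3.141, 0.001, 0.34]
ft_force: [0.3, -0.7, 0.2]
width: 0.004
{'time': 7.783, 'tool_pos': [531.195, -122.272, 94.489], 'ee_rot': [-3.141, 0.001, 0.34], 'ft_force': [0.293, -0.677, 0.195], 'width': 0.004}
```

View pics/w6.png

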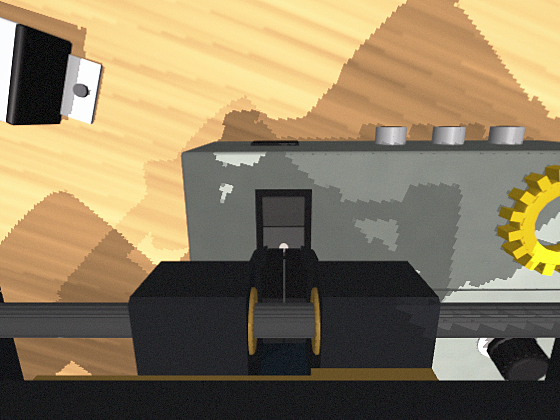

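The tip lies over the raised end, with the dot just peeking out at (284,246). I press slowly.

```bash
python3 -m inch '0 0 -0.08 0 0 0 255; 0 0 -0.16 0 0 0 255; 0 0 -0.22 0 0 0 255; 0 0 -0.26 0 0 0 255; 0 0 -0.29 0 0 0 255; 0 0 -0.32 0 0 0 255; 0 0 -0.35 0 0 0 255; 0 0 -0.35 0 0 0 255'; python3 -m inch '0 0 -0.02 0 0 0 255; 0 0 -0.04 0 0 0 255; 0 0 -0.06 0 0 0 255; 0 0 -0.06 0 0 0 255; 0 0 -0.06 0 0 0 255; 0 0 -0.06 0 0 0 255; 0 0 -0.06 0 0 0 255; 0 0 -0.06 0 0 0 255'
```

```text
time: 8.5
tool_pos: [531.6, -122.6, 86.6]
ee_rot: [3.141, 0.0, 0.34]
ft_force: [-2.2, -0.3, 3.0]
width: 0.007
time: 9.17
tool_pos: [531.9, -122.4, 84.9]
ee_rot: [3.142, -0.0, 0.34]
ft_force: [0.0, -1.2, 0.7]
width: 0.006
```

```bash
python3 -m inch '0 0 -0.02 0 0 0 255; 0 0 -0.04 0 0 0 255; 0 0 -0.05 0 0 0 255; 0 0 -0.05 0 0 0 255; 0 0 -0.05 0 0 0 255; 0 0 -0.05 0 0 0 255; 0 0 -0.05 0 0 0 255; 0 0 -0.05 0 0 0 255'
```

```text
time: 9.83
tool_pos: [531.8, -122.5, 83.7]
ee_rot: [3.142, -0.0, 0.34]
ft_force: [-1.4, -0.9, 1.4]
width: 0.008
```

```bash
python3 -m inch '0 0 -0.02 0 0 0 255; 0 0 -0.03 0 0 0 255; 0 0 -0.04 0 0 0 255; 0 0 -0.04 0 0 0 255; 0 0 -0.04 0 0 0 255; 0 0 -0.04 0 0 0 255; 0 0 -0.04 0 0 0 255; 0 0 -0.04 0 0 0 255'
```

```text
time: 10.5
tool_pos: [531.8, -122.5, 83.3]
ee_rot: [3.141, -0.0, 0.34]
ft_force: [-3.7, -0.4, 7.7]
width: 0.004
```

It reached the stop at 83.3 mm with 7.7 N. I lift and move to hover by the knob.

```bash
python3 -m inch '0 0 0.1 0 0 0 255; 0 0 0.4 0 0 0 255; 0 0 1 0 0 0 255; 0 0 1.8 0 0 0 255; 0 0 2.5 0 0 0 255; 0 0 3 0 0 0 255; 0 0 3.2 0 0 0 255; 0 0 3.2 0 0 0 255'; python3 wr.py w7
python3 -m inch '-0.2 -0.7 0 0 0 0 255; -0.5 -1.5 0 0 0 0 255; -0.8 -2.5 0 0 0 0 255; -1.1 -3.5 0 0 0 0 255; -1.5 -4.5 0 0 0 0 255; -1.8 -5.5 0 0 0 0 255; -2 -6 0 0 0 0 255; -2 -6 0 0 0 0 255'; python3 wr.py w8;  python3 - <<'E'
import cv2,numpy as np;a=cv2.imread('pics/w5.png');b=cv2.imread('pics/w7.png')
f=lambda im,x,y,w,h,k:cv2.resize(im[y:y+h,x:x+w],None,fx=k,fy=k,interpolation=cv2.INTER_CUBIC)
cv2.imwrite('pics/w7z.png',np.hstack([f(a,240,130,90,120,4),f(b,240,130,90,120,4)]))
E
```

```text
time: 11.17
tool_pos: [532.6, -122.7, 164.1]
ee_rot: [3.14, -0.002, 0.34]
ft_force: [-0.8, 0.1, -0.3]
width: 0.006
{'time': 11.167, 'tool_pos': [532.577, -122.748, 164.142], 'ee_rot': [3.14, -0.002, 0.34], 'ft_force': [-0.821, 0.068, -0.3], 'width': 0.006}
time: 11.88
tool_pos: [480.4, -274.3, 161.5]
ee_rot: [-3.14, 0.001, 0.337]
ft_force: [-0.1, 0.7, -0.5]
width: 0.005
{'time': 11.883, 'tool_pos': [480.408, -274.337, 161.541], 'ee_rot': [-3.14, 0.001, 0.337], 'ft_force': [-0.087, 0.686, -0.494], 'width': 0.005}
```

View pics/w7z.png

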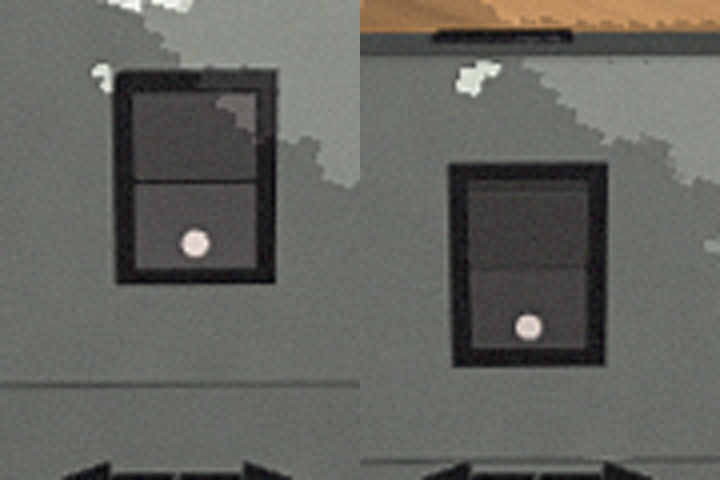

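View pics/w8.png

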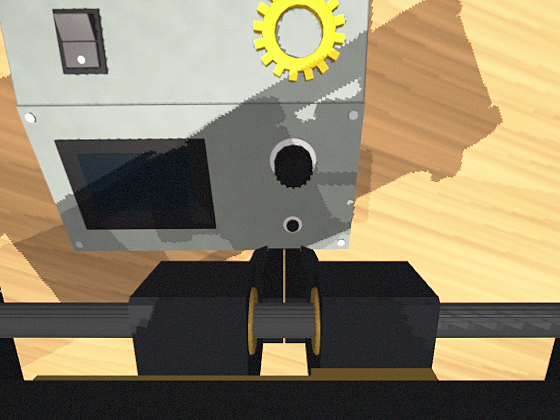

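The unit's rocker has flipped: its far half now stands up and is bright at (75,30). The knob is near (294,165) and the reset button at (292,225).

```bash
python3 - <<'E'
import cv2,numpy as np;a=cv2.imread('pics/w8.png')
im=cv2.convertScaleAbs(a[125:240,250:340],alpha=2.2)
cv2.imwrite('pics/w8z.png',cv2.resize(im,None,fx=5,fy=5,interpolation=cv2.INTER_CUBIC))
E
```

```text
(no output)
```

View pics/w8z.png

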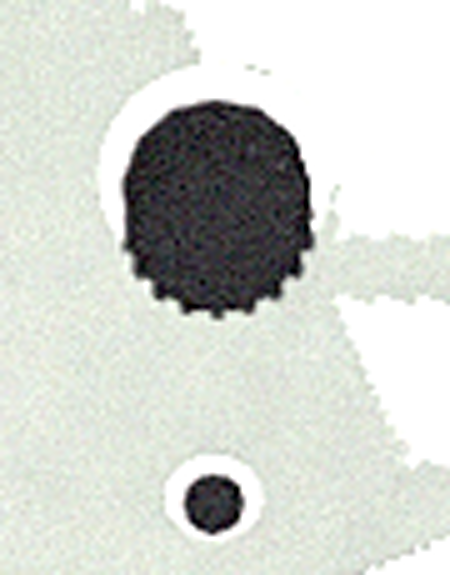

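```bash
python3 - <<'E'
from wg import *
for z in(84,86,88,90,92,94):print(z,np.round(atz('w5',(473.2,286.6),z),1),np.round(atz('w8',(293.2,169),z),1))
for z in (58,62,66,70): print('reset',z,np.round(atz('w8',(292.3,225),z),1))
# unit pose from switch: panel screws
for p,z in[((30,118),80),((353,115),80),((341,243),50)]:print('screw',np.round(atz('w8',p,z),1))
E
```

```text
84 [ 513.4 -273.4   84. ] [ 515.7 -268.2   84. ]
86 [ 514.  -271.8   86. ] [ 515.9 -268.    86. ]
88 [ 514.6 -270.2   88. ] [ 516.2 -267.9   88. ]
90 [ 515.2 -268.7   90. ] [ 516.5 -267.7   90. ]
92 [ 515.8 -267.1   92. ] [ 516.7 -267.6   92. ]
94 [ 516.4 -265.6   94. ] [ 517.  -267.4   94. ]
reset 58 [ 470.1 -284.4   58. ]
reset 62 [ 471.3 -283.9   62. ]
reset 66 [ 472.5 -283.4   66. ]
reset 70 [ 473.7 -282.8   70. ]
screw [489.8 -92.3  80. ]
screw [ 561.8 -293.7   80. ]
screw [ 466.2 -328.9   50. ]
```

Both wrist views place the knob top at about (516.6, −267.5, 91–92). I tilt the tool 0.255 rad square to the panel and hover about 12 mm off it.

```bash
python3 -m inch '0.3 0.05 -0.3 0.16 -0.46 0 255; 0.6 0.1 -0.7 0.32 -0.92 0 255; 0.9 0.15 -1.1 0.49 -1.38 0 255; 1.2 0.2 -1.5 0.65 -1.84 0 255; 1.34 0.2 -1.8 0.81 -2.3 0 255; 1.34 0.2 -2.1 0.974 -2.755 0 255; 1.34 0.2 -2.2 0.974 -2.755 0 255; 1.34 0.2 -2.2 0.974 -2.755 0 255'; python3 wr.py w9
python3 - <<'E'
from wg import *
o,s=pickle.load(open('w9.pkl','rb'))
r=R.from_euler('xyz',o['ee_rot']).as_matrix();print(r)
c,s_=np.cos(.34),np.sin(.34);n=np.array([-np.sin(.255)*c,-np.sin(.255)*s_,np.cos(.255)]);print('n',n,'dot',-r[:,2]@n)
d=o['tool_pos']-np.array([516.6,-267.5,92]);print('off along n',d@n,'lateral world',d-(d@n)*n)
print(proj('w9',[[516.6,-267.5,92]]))
E
```

```text
time: 12.6
tool_pos: [514.6, -265.7, 106.5]
ee_rot: [-3.139, -0.253, 0.339]
ft_force: [-0.7, -0.0, 0.1]
width: 0.002
{'time': 12.6, 'tool_pos': [514.579, -265.73, 106.467], 'ee_rot': [-3.139, -0.253, 0.339], 'ft_force': [-0.744, -0.048, 0.107], 'width': 0.002}
[[ 0.91293024  0.33360562  0.23508651]
 [ 0.32227877 -0.94270805  0.08624343]
 [ 0.25038924 -0.00297085 -0.96814069]]
n [-0.23780554 -0.08412059  0.9676633 ] dot 0.9999939362707483
off along n 14.33064105931742 lateral world [1.38654024 2.97572022 0.59942986]
[[289.16287255 258.50554978]]
```

View pics/w9.png

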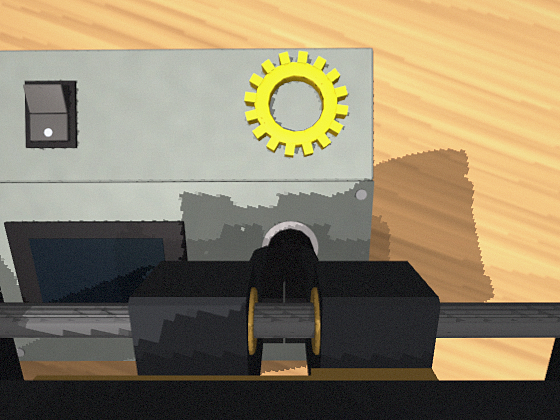

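The tool is square to the panel and over the knob, and the unit rocker at (50,115) is clearly flipped. I correct 3 mm laterally and advance along the knob axis.

```bash
python3 -m inch '-0.03 -0.06 0 0 0 0 255; -0.05 -0.11 0 0 0 0 255; -0.03 -0.1 -0.08 0 0 0 255; -0.01 -0.1 -0.16 0 0 0 255; 0.01 -0.09 -0.24 0 0 0 255; 0.03 -0.08 -0.32 0 0 0 255; 0.03 -0.08 -0.32 0 0 0 255; 0.03 -0.08 -0.32 0 0 0 255'
python3 -m inch '0.02 0 -0.05 0 0 0 255; 0.03 0.01 -0.1 0 0 0 255; 0.03 0.01 -0.12 0 0 0 255; 0.03 0.01 -0.12 0 0 0 255; 0.03 0.01 -0.12 0 0 0 255; 0.03 0.01 -0.12 0 0 0 255; 0.03 0.01 -0.12 0 0 0 255; 0.03 0.01 -0.12 0 0 0 255'
```

```text
time: 13.32
tool_pos: [515.9, -269.3, 99.4]
ee_rot: [-3.141, -0.255, 0.34]
ft_force: [0.4, 0.2, 0.3]
width: 0.004
time: 13.98
tool_pos: [516.8, -269.3, 96.8]
ee_rot: [3.141, -0.255, 0.34]
ft_force: [-0.0, -0.4, 0.3]
width: 0.007
```

```bash
python3 -m inch '0 0.02 -0.04 0 0 0 255; 0 0.03 -0.08 0 0 0 255; 0 0.03 -0.1 0 0 0 255; 0 0.03 -0.1 0 0 0 255; 0 0.03 -0.1 0 0 0 255; 0 0.03 -0.1 0 0 0 255; 0 0.03 -0.1 0 0 0 255; 0 0.03 -0.1 0 0 0 255'
```

```text
time: 14.65
tool_pos: [516.8, -268.5, 94.3]
ee_rot: [3.142, -0.255, 0.34]
ft_force: [-0.3, -0.0, -0.0]
width: 0.002
```

```bash
python3 -m inch '0.01 0 -0.03 0 0 0 255; 0.02 0.01 -0.06 0 0 0 255; 0.02 0.01 -0.08 0 0 0 255; 0.02 0.01 -0.08 0 0 0 255; 0.02 0.01 -0.08 0 0 0 255; 0.02 0.01 -0.08 0 0 0 255; 0.02 0.01 -0.08 0 0 0 255; 0.02 0.01 -0.08 0 0 0 255'
python3 -m inch '0.01 0 -0.03 0 0 0 255; 0.02 0.01 -0.06 0 0 0 255; 0.02 0.01 -0.08 0 0 0 255; 0.02 0.01 -0.08 0 0 0 255; 0.02 0.01 -0.08 0 0 0 255; 0.02 0.01 -0.08 0 0 0 255; 0.02 0.01 -0.08 0 0 0 255; 0.02 0.01 -0.08 0 0 0 255'
```

```text
time: 15.32
tool_pos: [517.2, -268.2, 92.2]
ee_rot: [-3.142, -0.255, 0.34]
ft_force: [-0.6, 0.3, -0.9]
width: 0.003
time: 15.98
tool_pos: [517.8, -268.1, 90.3]
ee_rot: [3.141, -0.255, 0.34]
ft_force: [-0.6, -0.7, 3.0]
width: 0.004
```

```bash
python3 -m inch '0.01 0 -0.02 0 0 0 255; 0.01 0 -0.04 0 0 0 255; 0.01 0 -0.06 0 0 0 255; 0.01 0 -0.06 0 0 0 255; 0.01 0 -0.06 0 0 0 255; 0.01 0 -0.06 0 0 0 255; 0.01 0 -0.06 0 0 0 255; 0.01 0 -0.06 0 0 0 255'
python3 -c "
from bench import env;import numpy as np;o=env.get_obs();print(o['tool_pos'],o['ft_force'])"
```

```text
time: 16.65
tool_pos: [518.1, -268.0, 89.1]
ee_rot: [3.141, -0.255, 0.34]
ft_force: [-2.5, 0.0, 5.7]
width: 0.001
[ 518.1327685  -268.03005655   89.13691588] [-2.49393306  0.00711777  5.72185514]
```

```bash
python3 -m inch '0.01 0 -0.02 0 0 0 255; 0.01 0 -0.04 0 0 0 255; 0.01 0 -0.04 0 0 0 255; 0.01 0 -0.04 0 0 0 255; 0.01 0 -0.04 0 0 0 255; 0.01 0 -0.04 0 0 0 255; 0.01 0 -0.04 0 0 0 255; 0.01 0 -0.04 0 0 0 255'
```

```text
time: 17.32
tool_pos: [518.2, -268.1, 88.9]
ee_rot: [3.141, -0.255, 0.341]
ft_force: [-8.1, 2.5, 13.4]
width: 0.005
```

This is a hard stop: z stays at 88.9 while the force rises to about 16 N, so the knob is fully in. I retract along the knob axis.

```bash
python3 -m inch '-0.05 -0.02 0.15 0 0 0 255; -0.1 -0.04 0.4 0 0 0 255; -0.24 -0.08 1 0 0 0 255; -0.4 -0.15 1.8 0 0 0 255; -0.6 -0.2 2.6 0 0 0 255; -0.8 -0.26 3.4 0 0 0 255; -1 -0.34 4 0 0 0 255; -1 -0.34 4 0 0 0 255'
python3 wr.py w10
python3 - <<'E'
from h import *
snap('scene','scene2.png');snap('side','side2.png')
a=cv2.imread('pics/scene2.png');b=cv2.imread('pics/side2.png')
cv2.imwrite('pics/fin.png',np.hstack([cv2.resize(a[140:300,140:340],None,fx=2,fy=2),cv2.resize(b[110:350,210:390],None,fx=320/240,fy=320/240)]))
E
```

```text
time: 17.98
tool_pos: [494.1, -278.0, 191.1]
ee_rot: [3.136, -0.257, 0.341]
ft_force: [-0.1, 0.2, 0.8]
width: 0.001
{'time': 17.983, 'tool_pos': [494.109, -278.035, 191.125], 'ee_rot': [3.136, -0.257, 0.341], 'ft_force': [-0.122, 0.238, 0.779], 'width': 0.001}
```

View pics/fin.png

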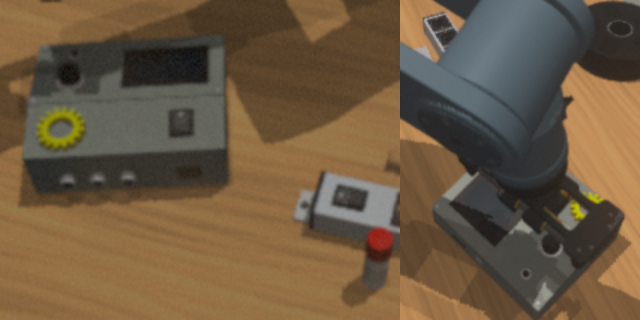

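View pics/w10.png

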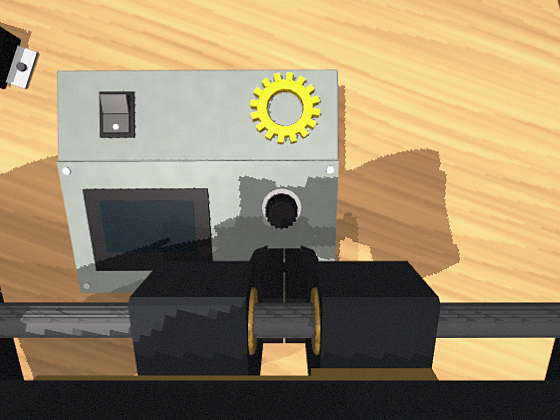

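The unit rocker shows its far half up, the knob at (281,208) stands free, and the unit, gear and glue stick are at the same pixels as before. One closer check of the bar rocker before I hand in.

```bash
python3 - <<'E'
from h import *
a=cv2.imread('pics/w5.png');s0=cv2.imread('pics/scene0.png');s2=cv2.imread('pics/scene2.png')
z=lambda i,x,y,w,h:cv2.resize(i[y:y+h,x:x+w],(300,240),interpolation=cv2.INTER_CUBIC)
cv2.imwrite('pics/barchk.png',np.vstack([np.hstack([z(s0,295,222,40,32),z(s2,295,222,40,32)]),np.hstack([z(a,0,10,75,60),z(s2,215,185,40,32)])]))
p,_=cv2.phaseCorrelate(np.float32(cv2.cvtColor(s0[155:240,150:256],6)),np.float32(cv2.cvtColor(s2[155:240,150:256],6)));print('unit shift px',p)
E
```

```text
unit shift px (0.031655328720972875, -0.04653355058794517)
```

View pics/barchk.png

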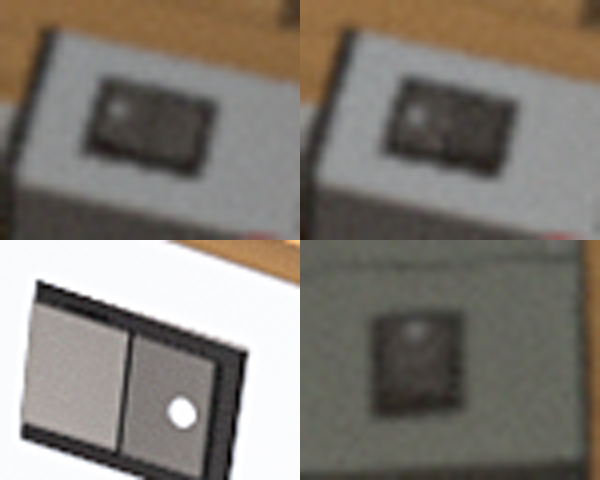

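The bar rocker's halves have swapped: the half without the dot is now raised, and it rises past the frame edge. The unit moved less than 0.1 px. I'm handing in.

```bash
python3 -c "
from bench import env
print(env.get_obs()['ft_force']); print(env.hand_in())"
```

```text
[-0.17667113  0.40269517  0.32886837]
the job is handed in; nothing more can be done
None
```

I handed the job in at about 18 s of the 54 s. The power bar's switch, the control unit's switch and the knob were pressed in that order with the shut fingertips. `hand_in` reports no verdict.

**Presses:**

| Step | Hard stop at | Force there |
|---|---|---|
| Bar switch | z = 45.2 mm (pivot 45) | about 14 N upward (15 N in all) |
| Unit switch | z = 83.3 mm (pivot 83) | about 8 N |
| Knob, tool tilted 0.255 rad | about 2.5–3 mm after first contact | about 16 N, then released along its axis |

**Last checks:**
- **Switches:** both rockers show the half without the dot raised.
- **Knob:** it stands free of the fingers. I judged its return from the picture and did not measure it to the millimetre.
- **Unit:** it shifted less than 0.1 pixel in the scene camera.
- **Gear and glue stick:** they look unmoved.
- **Scraper and reset button:** the tool never came near the scraper, and I did not check it in the last pictures. Nor did it go near the reset button, which was in view.
- **Arm:** it ended about 100 mm clear, with the force reading near zero.

**Disagreements:**
- **Knob height:** the top measured about 91–92 mm, against the stated "about 94".
- **Cameras:** the scene and side cameras differed by about 4 mm on the unit, so I aimed with the wrist camera.
- **Bar switch picture:** the first side picture after that press was inconclusive. Later wrist and scene views settled it.

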